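Step the batch counter on to its set pin

ROBOT

A 7-joint arm with a two-finger parallel gripper is mounted at the origin on a cart in front of the work surface, level with it; the furniture and walls round the work are solid. World frame = base frame: x ahead of the robot, y to its left, z up, the work surface at z = 0. Lengths are in mm, angles in rad, forces in N, time in s.
With the tool pointing down it reaches from about 425 to 1025 mm from the base axis. Payload 9.4 kg.
Tool frame: the origin (TCP) lies at the very end of the fingers, on their centre line; the grasp point (between the pads) lies 19 mm behind it; z points along the fingers, y is the line along which they close (so a half turn about z gives the same grasp; the last joint's range is limited). The gripper opens to 85 mm and grips with 20 to 120 N. Pads are 22 mm wide; open, the fingers measure 114 mm over their backs; the gripper's body (76 mm by 85 mm) begins 54 mm behind the grasp point. The pads swing forward as they close: fully open they stand 13 mm farther back than shut.
Start: joints at [-1.411, 0.599, -0.003, 1.599, 0.002, 0.943, -0.08], TCP at [170.084, 704.766, 231.275] pointing down, gripper open.
Joint ranges: [-2.57, 2.57], [-0.35, 1.97], [-1.29, 1.29], [0.11, 2.56], [-1.05, 4.19], [0.11, 1.86], [-2.63, 2.63]. Speed limits (rad/s): [2.22, 2.22, 3.01, 3.01, 3.14, 3.14, 3.14].

INTERFACE

Orientations are given as a rotation vector (axis times angle).
In Python, from bench import * gives the robot as it stands. The module is installed in compiled form; this text tells all that it offers.
- The arm moves only by the shell command python3 -m inch 'ROWS'. ROWS is JSON, a list of rows, each an object with "jaw": the opening, from 0 (shut) to 1 (fully open); "slide": the shift along the tool's x, y, z in mm, a list of three; "spin": the turn about the tool's z in degrees. A call has 1 to 5 rows; each row is the pose to reach, as a shift and turn from the pose commanded when the call began, along the tool's axes at that moment; what a row does not reach only later rows make up. A row lasts 1/12 s, in which the tool goes at most 41.7 mm and 7.16 degrees, less where a joint would pass 70% of its speed; a pose out of reach is approached as far as the arm can. A call with a gripper value outside its range is refused whole. The fingers move at their own pace and stop on an object; the grip force is fixed at half the most. Time passes only in rows, so rows that repeat a pose let the fingers close. It gives the time, the measured TCP pose, the force, the opening and the grip force at its end, in the units of the state.
- sense(): the state, without advancing time (a new reading comes with each control period).
- get_image(name): name is "scene" or "top" or "wrist"; returns a dict with "frame" (420x560x3 uint8, red, green, blue), "range_z" (420x560 float32, mm along the optical axis (not along the pixel's ray), 0 where there is no reading), "fov_y" (degrees; the focal length in pixels is half the picture's height over the tangent of half this angle, whatever the lens; pixels are square), "cx", "cy" (the principal point, pixels), "eye" and "rotation" of the camera in the world. Camera axes: x right, y up, looking along -z (the intrinsics and any distortion apply to the point x, -y, -z); pixel columns grow to the right and rows downward; lengths in mm; the calibration is good to about 2 mm. A picture is of the moment at which its call begins.
- finish_job(): hands the job in; it is judged then, once.
The state is a dict: "t": time; "q": joint angles; "joint_velocities": joint speeds; "tau": joint torques, N m; "ee_pos": TCP position; "eef_rot": TCP orientation; "ft_force": force on the tool from outside, world axes, zero at the start; "moment": the same for the moment, N m; "gripper_width": finger opening in mm; "gripper_force": force on a finger pad.
Only numpy, scipy, OpenCV 4.12 (cv2) and the standard library are available. Lean on these libraries where they do the work, as an engineer would, in place of code of your own. Each camera call takes 0.05 s, during which the arm holds its last target. There are 200 camera calls.

TASK

Set the batch counter on the bench: press its step button fully down and let it up again, as many times as it takes, until the raised bar on its drum stands at the tall set pin (not at one of the short pins). Work the drum only through the button, do not turn it by hand, and leave the button released.

Things in the scene. Friction and masses are not known exactly. Their poses are not given: they have to be found in the camera images.
- button_top (a point): Centre of the top of the step button, a black round cap 34 mm across, 87 mm above the bench when up, at one end of the grey counter (125 x 200 x 32 mm, fixed), 100 mm from the drum's axis. Press straight down: 16 mm to a firm stop, up to about 9 N on the way; it springs up by itself in 0.5 s. Each full stroke (14 mm or more) and full release turns the drum one step, during the down stroke.
- drum: The counter's drum: dark knurled steel disc, 84 mm across, lying flat, top 52 mm above the bench. Origin on its upright axis, 32 mm above the bench; z up. One step is 45 degrees clockwise seen from above, 8 to a turn, never back; the first may differ by 8 degrees as it falls into step. After a short stroke it stands between steps; the next full stroke puts it in step.
- bar_tip (a point): Outer end of the one raised bright bar (36 x 8 x 6 mm) on the drum's top, 41 mm from the drum's axis, 58 mm above the bench. The bar runs from the hub outwards, along the direction 45 degrees clockwise from the drum's own x axis. The drum's other marks are seven thin flat lines, 45 degrees apart.
- set_pin: The tall set pin: upright, steel, 6 mm thick with a 12 mm ball head, 38 mm tall, fixed on the counter 54 mm from the drum's axis. Origin at its foot's centre, 32 mm above the bench. Three short headless pins, 8 mm tall, stand on the same circle. It stands 2 to 5 steps clockwise from where the bar starts. With the bar at it, bar end and pin are 13 mm apart horizontally.

How it is judged:
By the outcome, as a careful person would: the job done as asked, in the order asked, and still so for the second after the job is handed in, with the robot touching nothing.
It also fails if it takes over 48 s, if anything falls off the work surface, if the arm or the gripper's body presses on something with over 40 N, if the wrist force passes 120 N, or if a joint passes its speed limit or range.

## Working session

There is one attempt and no reset: what is moved stays moved. The work goes in short steps, Python scripts to look and compute and a shell command to move; the robot and the scene stay as the last step left them, time stands still between calls to the robot, and variables do not carry over. Pictures are saved under pics/ and viewed, at most 10 in all, crops included, and the job is handed in when it is done.

```bash
mkdir -p pics; cat > h.py <<'E'
from bench import *
import numpy as np, cv2
def save(n,f): 
    d=get_image(n); cv2.imwrite(f'pics/{f}.png',d['frame'][...,::-1]); np.savez(f'pics/{f}.npz',**{k:np.asarray(v) for k,v in d.items()}); return d
def ray(d,u,v,h):
    f=210/np.tan(np.radians(float(d['fov_y']))/2)
    r=np.asarray(d['rotation'])
    r=r if r.shape==(3,3) else cv2.Rodrigues(r)[0]
    w=r@np.array([(u-d['cx'])/f,-(v-d['cy'])/f,-1]); e=np.asarray(d['eye'])
    return e+w*(h-e[2])/w[2]
E
python3 - <<'E'
from h import *
for n in ('top','scene'):
    d=save(n,n+'0'); print(n,{k:v for k,v in d.items() if k not in('frame','range_z')})
s=sense(); print(s['t'],s['ee_pos'],s['eef_rot'],s['gripper_width'],cv2.Rodrigues(np.array(s['eef_rot'],float))[0].round(3))
a=[cv2.imread(f'pics/{n}0.png') for n in('top',)]
E
```

```text
top {'fov_y': 47.77093203791641, 'cx': 276.46774189722447, 'cy': 212.1378614651466, 'eye': array([ 400.38073374, -195.16648972,  937.47584524]), 'rotation': array([ 0.16296118, -0.16453454, -1.53556132])}
scene {'fov_y': 46.96351373651631, 'cx': 272.31150330808, 'cy': 203.75981275718647, 'eye': array([ 265.60899619, -660.25235538,  728.46041225]), 'rotation': array([ 0.71752428, -0.20415888, -0.50955885])}
0.1 [169.98680079 704.35844229 230.49365784] [-3.71048349e-01 -3.11955058e+00  2.22896791e-03] 85.23808845334553 [[-0.972  0.235 -0.   ]
 [ 0.235  0.972 -0.001]
 [-0.    -0.001 -1.   ]]
```

View pics/top0.png

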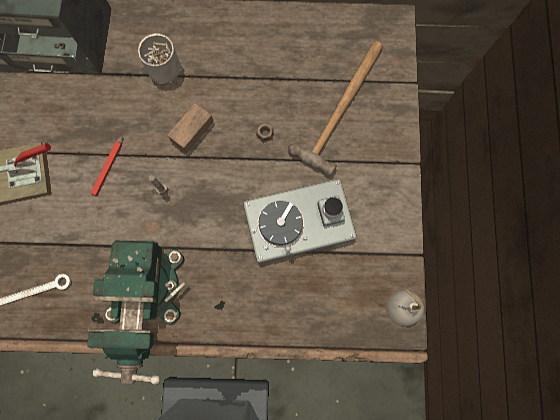

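The top view shows the grey counter near (300,222), with the drum at (281,222), its bar pointing up and right to about (290,205), and the black button at (333,207). Next I'll crop it and compute positions.

```bash
python3 - <<'E'
from h import *
d=dict(np.load('pics/top0.npz')); f=d['frame']
c=cv2.resize(f[165:275,235:365,::-1],None,fx=5,fy=5,interpolation=cv2.INTER_CUBIC)
s=dict(np.load('pics/scene0.npz'))['frame']
cv2.imwrite('pics/c0.png',c)
B=ray(d,333,206,87);D=ray(d,281,222,52);print(B,D,np.linalg.norm((B-D)[:2]))
z=d['range_z'];print(z[222,281],z[206,333],z[195,200])
E
```

```text
[ 595.7040358  -297.01604525   87.        ] [ 569.63167087 -202.49163023   52.        ] 98.05423626242154
896.6883 872.02563 966.5153
```

View pics/c0.png

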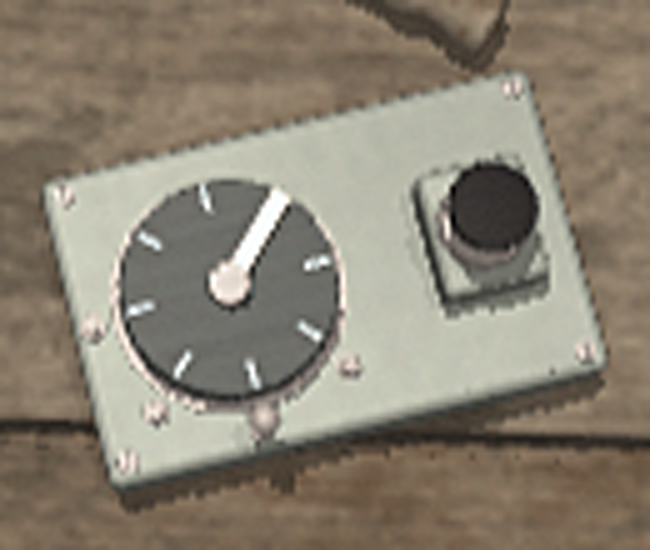

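View pics/scene0.png

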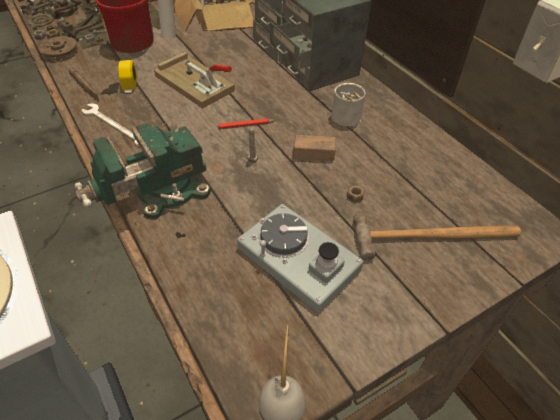

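The bar is at about +60° in the image, with the hub at crop (230,284) and the bar end at (282,195). The ball-headed pin is at crop (263,420), about −76°, so I need 3 clockwise steps. The scene view confirms this layout. Before travelling I'll check for tall obstacles.

```bash
python3 - <<'E'
from h import *
P=[]
for n in('scene0','top0'):
    d=dict(np.load(f'pics/{n}.npz')); z=d['range_z']; v,u=np.mgrid[:420,:560]; f=210/np.tan(np.radians(float(d['fov_y']))/2)
    R=cv2.Rodrigues(d['rotation'])[0]
    p=np.stack([(u-d['cx'])/f*z,-(v-d['cy'])/f*z,-z],-1)@R.T+d['eye']; P.append(p[z>0])
P=np.vstack(P); r=np.hypot(P[:,0],P[:,1])
for lo in(80,160,230):
  m=(P[:,2]>lo)&(r<850)&(P[:,0]>-100); g,c=np.unique((P[m,:2]//80*80).astype(int),axis=0,return_counts=True)
  print(lo,[(tuple(a.tolist()),int(k),int(P[m][(P[m,:2]//80*80==a).all(1),2].max())) for a,k in zip(g,c) if k>3])
E
python3 -m inch '[{"jaw":0.5,"slide":[-30,-15,-20],"spin":0},{"jaw":0,"slide":[-60,-35,-40],"spin":0},{"jaw":0,"slide":[-90,-60,-50],"spin":0}]'
```

```text
80 [((240, -80), 38, 97), ((240, 0), 488, 107), ((240, 80), 34, 106), ((320, 0), 2308, 139), ((320, 80), 701, 138), ((400, -480), 275, 156), ((400, 0), 3182, 143), ((400, 80), 883, 139), ((480, 0), 1326, 142), ((480, 80), 237, 140), ((480, 560), 394, 138), ((480, 640), 73, 138), ((560, -320), 544, 89), ((560, 0), 41, 88), ((560, 560), 334, 138), ((640, 0), 27, 89), ((640, 160), 115, 118), ((640, 240), 325, 116)]
160 []
230 []
t: 0.35
ee_pos: [244.1, 625.8, 282.3]
eef_rot: [0.369, 3.119, 0.002]
ft_force: [0.5, 0.1, 0.9]
gripper_width: 51.8
gripper_force: 0.0
```

```bash
python3 -m inch '[{"jaw":0,"slide":[-31,-26,0],"spin":0},{"jaw":0,"slide":[-62,-52,0],"spin":0},{"jaw":0,"slide":[-93,-78,0],"spin":0},{"jaw":0,"slide":[-124,-104,0],"spin":0},{"jaw":0,"slide":[-155,-130,0],"spin":0}]' && python3 -m inch '[{"jaw":0,"slide":[-31,-26,0],"spin":0},{"jaw":0,"slide":[-62,-52,0],"spin":0},{"jaw":0,"slide":[-93,-78,0],"spin":0},{"jaw":0,"slide":[-124,-104,0],"spin":0},{"jaw":0,"slide":[-155,-130,0],"spin":0}]'
```

```text
t: 0.77
ee_pos: [364.4, 460.7, 281.1]
eef_rot: [-0.371, -3.12, 0.001]
ft_force: [1.0, 1.2, 0.2]
gripper_width: 0.1
gripper_force: 0.0
t: 1.18
ee_pos: [484.6, 298.0, 281.2]
eef_rot: [-0.371, -3.119, 0.0]
ft_force: [1.3, 1.6, 0.7]
gripper_width: 0.3
gripper_force: 0.0
```

```bash
python3 -m inch '[{"jaw":0,"slide":[-16,-37,0],"spin":0},{"jaw":0,"slide":[-33,-74,0],"spin":0},{"jaw":0,"slide":[-49,-110,0],"spin":0},{"jaw":0,"slide":[-66,-147,0],"spin":0},{"jaw":0,"slide":[-82,-184,0],"spin":0}]' && python3 -m inch '[{"jaw":0,"slide":[-16,-37,0],"spin":0},{"jaw":0,"slide":[-33,-74,0],"spin":0},{"jaw":0,"slide":[-49,-110,0],"spin":0},{"jaw":0,"slide":[-66,-147,0],"spin":0},{"jaw":0,"slide":[-82,-184,0],"spin":0}]' && python3 -m inch '[{"jaw":0,"slide":[-16,-37,0],"spin":0},{"jaw":0,"slide":[-33,-74,0],"spin":0},{"jaw":0,"slide":[-49,-110,10],"spin":0},{"jaw":0,"slide":[-66,-147,30],"spin":0},{"jaw":0,"slide":[-82,-184,50],"spin":0}]'
```

```text
t: 1.6
ee_pos: [520.3, 99.8, 281.2]
eef_rot: [-0.371, -3.119, 0.0]
ft_force: [1.5, 0.0, 0.9]
gripper_width: -0.0
gripper_force: 0.0
t: 2.02
ee_pos: [556.9, -98.3, 281.2]
eef_rot: [-0.371, -3.119, -0.0]
ft_force: [0.9, 0.7, 0.7]
gripper_width: 0.1
gripper_force: 0.0
t: 2.43
ee_pos: [592.8, -290.3, 234.1]
eef_rot: [0.371, 3.118, -0.0]
ft_force: [0.8, 0.7, 0.7]
gripper_width: -0.2
gripper_force: 0.0
```

```bash
python3 - <<'E'
from h import *
d=save('wrist','w1'); s=sense(); print(s['t'],s['ee_pos'],s['q'],d['eye'],d['rotation'],d['fov_y'],d['cx'],d['cy'])
E
```

```text
2.4833 [ 590.72653082 -298.42358871  229.91904842] [ 0.2622252   0.52850203  0.1790031   1.76208126 -0.11177709  0.86259922
  1.81739194] [ 519.4676759  -271.56278291  377.24078049] [-0.25601175 -0.20185086  1.32312021] 68.97325188402823 281.98973626310595 210.87762155268865
```

View pics/w1.png

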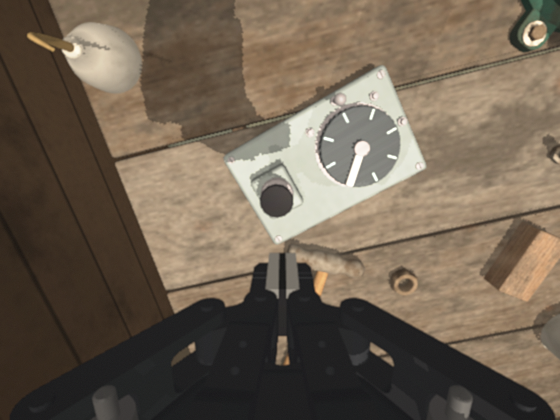

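The wrist view shows the button cap at (277,200), the drum hub at (361,148), the bar end at (351,186) and the ball-headed pin at (340,99). The shut fingers end at about (284,255).

```bash
cat >> h.py <<'E'
def dark(d,box):
    x0,x1,y0,y1=box; g=cv2.cvtColor(np.ascontiguousarray(d['frame'][y0:y1,x0:x1]),cv2.COLOR_RGB2GRAY)
    n,l,st,c=cv2.connectedComponentsWithStats((g<70).astype(np.uint8)); i=1+st[1:,4].argmax(); return c[i]+[x0,y0],st[i,2:]
def ang(a,b): return np.degrees(np.arctan2(*(b-a)[1::-1]))
E
python3 - <<'E'
from h import *
w=dict(np.load('pics/w1.npz')); t=dict(np.load('pics/top0.npz'))
for d,b in((w,(255,300,175,222)),(t,(318,347,194,220))):
    c,k=dark(d,b); print(c,k,ray(d,*c,87))
D=ray(w,361,148,56);print('W',D,ang(D,ray(w,351,186,58)),ang(D,ray(w,340,99,64)),np.linalg.norm((ray(w,340,99,64)-D)[:2]))
D=ray(t,281,221.8,56);print('T',D,ang(D,ray(t,291.4,204,58)),ang(D,ray(t,287.6,249,64)))
E
```

```text
[273.11134021 202.44742268] [ 31  31 485] [ 597.01801012 -299.22487733   87.        ]
[332.9796748  205.98780488] [ 18  17 246] [ 595.72593239 -296.97856588   87.        ]
W [ 569.88764346 -199.58470749   56.        ] -25.105620232287055 -164.8980190584939 53.87514189214198
T [ 569.25215292 -202.44825555   56.        ] -28.529711505297698 -165.5389168329403
```

```bash
python3 -m inch '[{"jaw":0,"slide":[-4,2,35],"spin":0},{"jaw":0,"slide":[-5,2,70],"spin":0},{"jaw":0,"slide":[-5,2,105],"spin":0},{"jaw":0,"slide":[-5,2,125],"spin":0},{"jaw":0,"slide":[-5,2,125],"spin":0}]'; python3 -m inch '[{"jaw":0,"slide":[0,0,0],"spin":0},{"jaw":0,"slide":[0,0,0],"spin":0}]'
```

```text
t: 2.9
ee_pos: [595.1, -286.0, 104.4]
eef_rot: [-0.37, -3.112, -0.003]
ft_force: [0.1, 0.7, -1.3]
gripper_width: -0.1
gripper_force: 0.0
t: 3.07
ee_pos: [598.4, -287.8, 110.7]
eef_rot: [0.371, 3.118, -0.001]
ft_force: [-0.2, -0.4, 0.5]
gripper_width: -0.1
gripper_force: 0.0
```

```bash
python3 -m inch '[{"jaw":0,"slide":[0,0,0],"spin":0},{"jaw":0,"slide":[0,0,0],"spin":0},{"jaw":0,"slide":[0,0,0],"spin":0}]'
```

```text
t: 3.32
ee_pos: [598.4, -287.7, 110.9]
eef_rot: [0.371, 3.117, -0.001]
ft_force: [0.2, 0.1, 0.7]
gripper_width: -0.1
gripper_force: 0.0
```

```bash
python3 -m inch '[{"jaw":0,"slide":[0,-10,0],"spin":0},{"jaw":0,"slide":[0,-10,10],"spin":0},{"jaw":0,"slide":[0,-10,15],"spin":0},{"jaw":0,"slide":[0,-10,15],"spin":0},{"jaw":0,"slide":[0,-10,15],"spin":0}]'
```

```text
t: 3.73
ee_pos: [594.9, -296.9, 93.5]
eef_rot: [-0.371, -3.118, -0.001]
ft_force: [-0.3, -0.2, 0.0]
gripper_width: -0.0
gripper_force: 0.0
```

```bash
python3 -m inch '[{"jaw":0,"slide":[0,0,7],"spin":0},{"jaw":0,"slide":[0,0,13],"spin":0},{"jaw":0,"slide":[0,0,19],"spin":0},{"jaw":0,"slide":[0,0,24],"spin":0},{"jaw":0,"slide":[0,0,24],"spin":0}]'
```

```text
t: 4.15
ee_pos: [596.1, -297.4, 71.1]
eef_rot: [0.371, 3.118, -0.0]
ft_force: [-1.2, -0.0, 10.3]
gripper_width: 0.2
gripper_force: 4.9
```

```bash
python3 -m inch '[{"jaw":0,"slide":[0,0,1.5],"spin":0},{"jaw":0,"slide":[0,0,1.5],"spin":0}]'; python3 -m inch '[{"jaw":0,"slide":[0,0,-15],"spin":0},{"jaw":0,"slide":[0,0,-28],"spin":0},{"jaw":0,"slide":[0,0,-28],"spin":0},{"jaw":0,"slide":[0,0,-28],"spin":0},{"jaw":0,"slide":[0,0,-28],"spin":0}]';  python3 -m inch '[{"jaw":0,"slide":[0,0,0],"spin":0},{"jaw":0,"slide":[0,0,0],"spin":0},{"jaw":0,"slide":[0,0,0],"spin":0},{"jaw":0,"slide":[0,0,0],"spin":0}]'
python3 - <<'E'
from h import *
d=save('top','t1'); w=save('wrist','w2')
a=cv2.resize(d['frame'][165:275,235:365,::-1],None,fx=3,fy=3,interpolation=cv2.INTER_CUBIC)
b=cv2.resize(w['frame'][:,:,::-1],None,fx=330/420,fy=330/420)
b=w['frame'][:330,150:550,::-1]
cv2.imwrite('pics/c1.png',np.hstack([a,b]))
E
```

```text
t: 4.32
ee_pos: [596.1, -297.4, 71.0]
eef_rot: [0.371, 3.117, -0.0]
ft_force: [-5.3, 2.2, 23.4]
gripper_width: -0.4
gripper_force: 11.8
t: 4.73
ee_pos: [595.3, -296.9, 96.4]
eef_rot: [-0.371, -3.119, -0.0]
ft_force: [-0.9, 0.3, -0.4]
gripper_width: 0.1
gripper_force: 0.0
t: 5.07
ee_pos: [595.3, -297.1, 96.5]
eef_rot: [-0.371, -3.119, -0.0]
ft_force: [-0.6, -0.4, 1.0]
gripper_width: -0.1
gripper_force: 0.0
```

View pics/c1.png

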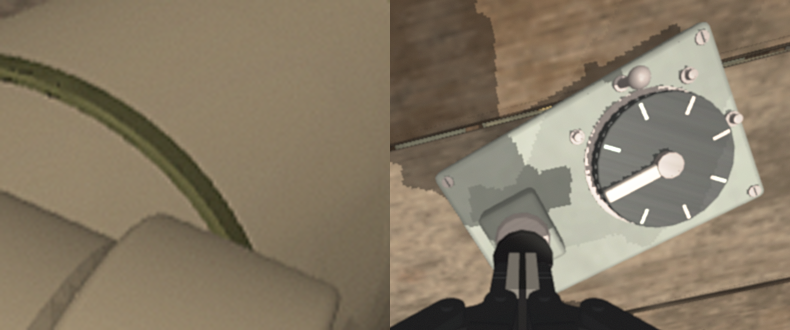

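The wrist half on the right shows the drum one step on. The bar end is at (610,198), the hub at (670,165) and the pin ball at (638,76), so two steps remain. The arm blocks the top camera.

```bash
python3 -m inch '[{"jaw":0,"slide":[0,0,8],"spin":0},{"jaw":0,"slide":[0,0,15],"spin":0},{"jaw":0,"slide":[0,0,21],"spin":0},{"jaw":0,"slide":[0,0,27],"spin":0},{"jaw":0,"slide":[0,0,27],"spin":0}]'; python3 -m inch '[{"jaw":0,"slide":[0,0,0],"spin":0}]';python3 -m inch '[{"jaw":0,"slide":[0,0,-15],"spin":0},{"jaw":0,"slide":[0,0,-27],"spin":0},{"jaw":0,"slide":[0,0,-27],"spin":0},{"jaw":0,"slide":[0,0,-27],"spin":0},{"jaw":0,"slide":[0,0,-27],"spin":0}]';  python3 -m inch '[{"jaw":0,"slide":[0,0,0],"spin":0},{"jaw":0,"slide":[0,0,0],"spin":0},{"jaw":0,"slide":[0,0,0],"spin":0},{"jaw":0,"slide":[0,0,0],"spin":0}]'
python3 - <<'E'
from h import *
w=save('wrist','w3'); cv2.imwrite('pics/c2.png',w['frame'][:330,150:550,::-1])
E
```

```text
t: 5.58
ee_pos: [596.0, -297.5, 71.1]
eef_rot: [0.371, 3.118, -0.0]
ft_force: [-2.8, 1.9, 16.8]
gripper_width: 0.3
gripper_force: 8.3
t: 5.67
ee_pos: [596.0, -297.5, 71.1]
eef_rot: [0.371, 3.118, -0.0]
ft_force: [-2.2, 1.9, 17.2]
gripper_width: -0.4
gripper_force: 8.7
t: 6.08
ee_pos: [595.2, -297.0, 96.3]
eef_rot: [-0.371, -3.119, -0.0]
ft_force: [-0.3, -0.5, 0.1]
gripper_width: 0.1
gripper_force: 0.0
t: 6.42
ee_pos: [595.3, -297.1, 96.5]
eef_rot: [-0.371, -3.119, -0.0]
ft_force: [-0.7, 0.4, -0.1]
gripper_width: 0.0
gripper_force: 0.0
```

View pics/c2.png

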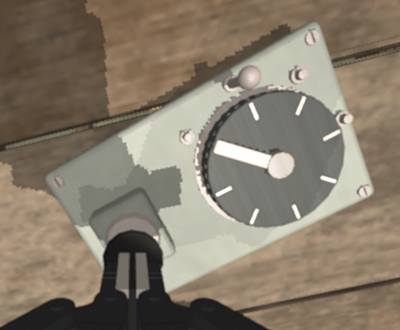

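The bar end is now at (217,147), with the hub at (281,165) and the ball pin at (249,76). One more step should bring it to the mark at (254,110), in line with the pin.

```bash
python3 -m inch '[{"jaw":0,"slide":[0,0,8],"spin":0},{"jaw":0,"slide":[0,0,15],"spin":0},{"jaw":0,"slide":[0,0,21],"spin":0},{"jaw":0,"slide":[0,0,27],"spin":0},{"jaw":0,"slide":[0,0,27],"spin":0}]'; python3 -m inch '[{"jaw":0,"slide":[0,0,0],"spin":0}]';python3 -m inch '[{"jaw":0,"slide":[0,0,-15],"spin":0},{"jaw":0,"slide":[0,0,-40],"spin":0},{"jaw":0,"slide":[0,0,-75],"spin":0},{"jaw":0,"slide":[0,0,-110],"spin":0},{"jaw":0,"slide":[0,0,-130],"spin":0}]';  python3 -m inch '[{"jaw":0,"slide":[0,0,0],"spin":0},{"jaw":0,"slide":[0,0,0],"spin":0},{"jaw":0,"slide":[0,0,0],"spin":0},{"jaw":0,"slide":[0,0,0],"spin":0}]'
python3 - <<'E'
from h import *
w=save('wrist','w4'); cv2.imwrite('pics/c3.png',cv2.resize(w['frame'][40:260,210:450,::-1],None,fx=2.5,fy=2.5,interpolation=cv2.INTER_CUBIC))
E
```

```text
t: 6.88
ee_pos: [596.0, -297.5, 71.1]
eef_rot: [0.371, 3.118, -0.0]
ft_force: [-2.1, 0.8, 16.5]
gripper_width: 0.4
gripper_force: 8.4
t: 6.97
ee_pos: [596.0, -297.5, 71.1]
eef_rot: [0.371, 3.118, -0.0]
ft_force: [-1.7, 1.8, 16.7]
gripper_width: 0.3
gripper_force: 8.7
t: 7.38
ee_pos: [596.1, -297.7, 202.6]
eef_rot: [0.371, 3.117, -0.001]
ft_force: [1.3, -1.1, 0.2]
gripper_width: -0.2
gripper_force: 0.0
t: 7.72
ee_pos: [594.7, -296.7, 198.2]
eef_rot: [-0.371, -3.117, -0.001]
ft_force: [0.1, -0.6, 0.1]
gripper_width: -0.2
gripper_force: 0.0
```

View pics/c3.png

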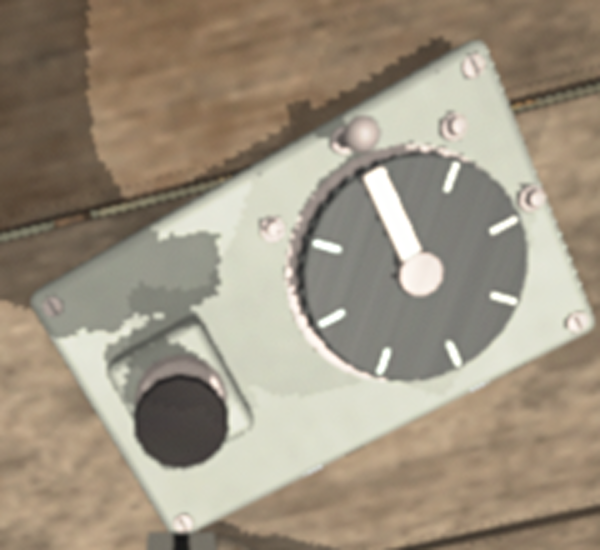

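The bar runs from the hub (421,273) to its tip (375,172), in line with the ball-headed pin at (361,133). The button at (182,420) is up and the tool is well clear.

```bash
python3 -c "
from bench import *
print(finish_job())"
```

```text
the job is handed in; nothing more can be done
None
```

The batch counter is set: after three full presses the bar stands at the tall set pin, the button is up and the arm is clear, and the job was handed in at about 8 s.

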